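Scan a canister at the pantry reader and hold its key switch on

TASK

Turn the steel canister in its ring until its raised square code tile squarely faces the window of the reader. Then take the key with the round bow from the wooden stand, push it past the stiff pins of the key switch until it is fully home, turn it a quarter turn clockwise (seen from above) against the spring, and finish while still gripping the key and holding it turned. Leave the square-bowed key and the other things on the worktop where they are, and the canister standing in its ring.

Things in the scene. Friction and masses are not known exactly. Their poses are not given: they have to be found in the camera images.
- canister: loose steel canister, 56 mm diameter, about 250 g; flat lid top 54 mm above the underside, on it a round black knob, fixed, 24 mm diameter, 28 mm tall: turn it by this knob. Origin: centre of the underside, z up; +x points out through the raised code tile. Stands in the reader's ring (2 mm play), underside at z = 6 mm, tile 40 to 86 degrees counter-clockwise (from above) from the reader
- tile (a point): centre of the outer face of the canister's code tile, a raised black 24 mm square with small white squares, 30 mm from the canister's axis, 30 mm above its underside
- reader: reader station, fixed: grey base plate 180 x 100 mm, 6 mm thick, a black seat ring (60 mm inside, 68 mm outside, top 10 mm above the worktop) for the canister, and a white reader head 40 x 90 mm, 72 mm high, with a dark window. Origin: on the worktop under the centre of the ring; +x points from the ring to the reader head, whose face is 80 mm from the origin
- window (a point): centre of the reader's window, on the reader's +x axis, 78 mm from its origin, 36 mm up
- round_key: the key to use, steel, 60 g, 64 mm long, upright, tip down, in a well of the stand. Origin: centre of the tip; z up the stem, y along the width, x through the thickness. Double bit 22 wide (y), 6 thick (x), from 0 to 10 mm; stem 6 mm diameter; collar 18 mm diameter from 24 to 29 mm; disc bow 32 mm diameter, 9 thick (x), from 32 to 64 mm: grip its flat faces. Same after half a turn about z
- square_key: the other key, to be left alone: as the round key but with a square bow 31 x 32 mm and a 14 mm wide bit; it stands in the other well
- stand: fixed wooden block 60 (x) x 130 (y) x 36 mm high with two wells 70 mm apart (at y = -35 and +35 mm), each 8.5 x 24.5 mm, long side along y; a key hangs in a well by its collar, its tip 12 mm above the worktop, its wide side along the stand's y. Origin: centre of the underside. Which key is in which well varies
- switch: key switch box, fixed: grey steel 90 (x) x 84 (y) x 60 mm high on a 4 mm foot 106 x 100 mm. Origin: centre of the underside, z up; the keyhole in its top lies on the z axis, long side along y. Black dots on the top, 24 mm from the keyhole, mark the quarter circle from +y (start) to +x (turned)
- keyhole (a point): centre of the keyhole at the top face, 60 mm above the worktop: slot 24.5 (switch's y) x 8.5 mm (x), 2 mm chamfer, in a 6 mm plate. Two stiff pins 4 and 8 mm down resist some 8 to 12 N until pushed aside, and stay aside; small twists to and fro help. Fully home the key's collar rests on the top face, its tip 36 mm above the worktop; only there can it turn
- plug (a joint): turn of the brass plug that takes the key's bit, rad: 0 at rest, grows clockwise seen from above, stop at 1.6. A spring (0.05 N m per rad) turns it back when not held; it lags the key by about 0.1 rad of play
- garlic: garlic bulb, 56 mm, leave alone
- tea_light: tea light, 38 mm diameter, 15 mm high, leave alone
- salt_shaker: salt shaker, 44 mm diameter, 90 mm high, leave alone
- spice_tin: small round pot with lid, 62 mm diameter, 35 mm high, leave alone
- tape_roll: roll of tape lying flat, 96 mm diameter, 25 mm high, leave alone

How it is judged:
By the outcome, as a careful person would: the job done as asked, in the order asked, and still so for the second after the job is handed in, while the arm keeps its last pose, push and grip.
It also fails if it takes over 69 s, if anything falls off the work surface, if the arm or the gripper's body presses on something with over 40 N, if the wrist force passes 120 N, or if a joint passes its speed limit or range.

ROBOT

A 6-joint arm with a two-finger parallel gripper is mounted at the origin on a cart in front of the work surface, level with it; the furniture and walls round the work are solid. World frame = base frame: x ahead of the robot, y to its left, z up, the work surface at z = 0. Lengths are in m, angles in degrees, forces in N, time in s.
With the tool pointing down it reaches from about 0.325 to 0.875 m from the base axis. Payload 4.4 kg.
Tool frame: the origin (TCP) lies midway between the tips of the shut fingers; the grasp point (between the pads) lies 19 mm behind it; z points along the fingers, y is the line along which they close (so a half turn about z gives the same grasp; the last joint's range is limited). The gripper opens to 85 mm and grips with 20 to 120 N. Pads are 22 mm wide; open, the fingers measure 114 mm over their backs; the gripper's body (76 mm by 85 mm) begins 54 mm behind the grasp point. The pads swing forward as they close: fully open they stand 13 mm farther back than shut.
Start: joints at [-72.565, 11.837, 88.321, -0, 79.842, -8.623], TCP at [0.253, -0.517, 0.231] pointing down, gripper open.
Joint ranges: [-156.59, 156.59], [-49.26, 127.26], [12.9, 141.05], [-63.56, 243.56], [4.71, 150.69], [-161.64, 161.64]. Speed limits (degrees/s): [159.86, 159.86, 180, 180, 180, 180].

INTERFACE

Orientations are given as a 3x3 rotation matrix whose columns are the frame's x, y, z axes.
In Python, from workcell import status, cams, ctrl gives the robot as it stands. The module is installed in compiled form; this text tells all that it offers.
- The arm moves only by the tool step_arm, never from a script. Its argument "plan" is a list of rows, each a list of 7 numbers: the shift along the tool's x, y, z in cm, then the turn, a rotation vector about the tool's x, y, z in rad, then the closure, from 0 (fully open) to 1 (shut). A call has 1 to 20 rows; each row is the pose to reach, as a shift and turn from the pose commanded when the call began, along the tool's axes at that moment; what a row does not reach only later rows make up. A row lasts 1/8 s, in which the tool goes at most 62.5 mm and 10.7 degrees, less where a joint would pass 70% of its speed; a pose out of reach is approached as far as the arm can. A call with a gripper value outside its range is refused whole. The fingers move at their own pace and stop on an object; "grip_force" is the grip in N (left out, the last holds). Time passes only in rows, so rows that repeat a pose let the fingers close. It gives the time, the measured TCP pose, the force, the opening and the grip force at its end, in the units of the state.
- status.read_state(): the state, without advancing time (a new reading comes with each control period).
- cams.camera(name): name is "scene" or "top"; returns a dict with "image" (400x640x3 uint8, blue, green, red), "K" (3x3 intrinsics, pixels), "k1" (the pictures are not rectified: a ray, as slopes to the right and down, at radius r is drawn at 1 + k1 r^2 times it, then the intrinsics apply), "T" (4x4, takes a point from camera to world coordinates). Camera axes: x right, y down, z forward; pixel columns grow to the right and rows downward; lengths in m; the calibration is good to about 2 mm. A picture is of the moment at which its call begins. There is no depth.
- ctrl.finish_job(): hands the job in; it is judged then, once.
The state is a dict: "time_s": time; "joint_pos": joint angles; "qd": joint speeds; "effort": joint torques, N m; "position": TCP position; "ee_rot": TCP orientation; "wrist_force": force on the tool from outside, world axes, zero at the start; "torque": the same for the moment, N m; "finger_gap": finger opening in m; "finger_force": force on a finger pad.
Only numpy, scipy, OpenCV 4.12 (cv2) and the standard library are available. Lean on these libraries where they do the work, as an engineer would, in place of code of your own. Each camera call takes 0.05 s, during which the arm holds its last target. There are 200 camera calls.

## Working session

There is one attempt and no reset: what is moved stays moved. The work goes in short steps, Python scripts to look and compute and a tool call to move; the robot and the scene stay as the last step left them, time stands still between calls to the robot, and variables do not carry over. Pictures are saved under pics/ and viewed, at most 10 in all, crops included, and the job is handed in when it is done.

Besides the shell and the picture viewer there is one more tool, called after "Request:" by a JSON object that holds its "api" and its "payload". step_arm: Moves the arm, as the interface text tells. Its arguments: {"type":"object","properties":{"plan":{"type":"array","items":{"type":"array","items":{"type":"number"}}},"grip_force":{"type":"number"}},"required":["plan"]}

```bash
mkdir -p pics
cat > h.py <<'E'
import numpy as np, cv2
from workcell import status, cams, ctrl
def cam(n,f=None):
    c=cams.camera(n)
    if f: cv2.imwrite('pics/'+f,c['image'])
    np.savez(''+n+'.npz',K=c['K'],k1=c['k1'],T=c['T'],image=c['image'])
    return c
def load(n): return dict(np.load(''+n+'.npz'))
def ray(c,u,v):
    K=c['K'];k=float(c['k1'])
    p=cv2.undistortPoints(np.array([[[u,v]]],float),K,np.array([k,0,0,0,0]))[0,0]
    return c['T'][:3,:3]@np.array([p[0],p[1],1]),c['T'][:3,3]
def at(c,u,v,z):
    d,o=ray(c,u,v);return o+d*(z-o[2])/d[2]
def proj(c,P):
    P=np.atleast_2d(P);R=c['T'][:3,:3];t=c['T'][:3,3]
    q=(P-t)@R
    x=q[:,:2]/q[:,2:];r2=(x**2).sum(1,keepdims=True)
    x=x*(1+float(c['k1'])*r2)
    return x@c['K'][:2,:2].T+c['K'][:2,2]
E
python3 - <<'E'
from h import *
for n in('scene','top'):
    c=cam(n,n+'0.png');print(n,c['K'],c['k1'],c['T'])
print(status.read_state())
E
```

```text
scene [[427.98469737   0.         319.55090478]
 [  0.         427.98469737 200.3831247 ]
 [  0.           0.           1.        ]] -0.09956436115251566 [[ 0.52536084 -0.45534059  0.7187913  -0.15870344]
 [-0.85087381 -0.28423942  0.44183901 -0.47322481]
 [ 0.00312158 -0.84372561 -0.53676564  0.61238718]
 [ 0.          0.          0.          1.        ]]
top [[380.15175494   0.         324.53626589]
 [  0.         380.15175494 199.33164336]
 [  0.           0.           1.        ]] -0.028516058568321092 [[ 0.00964119 -0.99616481  0.08696388  0.49363388]
 [-0.99950832 -0.01219524 -0.02888586  0.0138747 ]
 [ 0.02983562 -0.08664263 -0.99579259  0.97392636]
 [ 0.          0.          0.          1.        ]]
{'time_s': 0.1, 'joint_pos': array([-7.25639730e+01,  1.18816614e+01,  8.83968253e+01, -1.30131431e-03,
        7.98431306e+01, -8.62227907e+00]), 'qd': array([ 0.03748831, -0.08863808, -0.21489377, -0.03511458,  0.05621996,
       -0.03242963]), 'effort': array([-4.34649319e-04, -3.84090829e+01, -2.92547250e+01, -2.62748163e-04,
        4.90725375e-03,  5.24021470e-05]), 'position': array([ 0.25236905, -0.51588539,  0.2302174 ]), 'ee_rot': array([[ 8.98345808e-01,  4.39288490e-01, -6.57352921e-04],
       [ 4.39288882e-01, -8.98343589e-01,  2.01839253e-03],
       [ 2.96127826e-04, -2.10198230e-03, -9.99997747e-01]]), 'wrist_force': array([-0.18928884,  0.01048346, -0.39021756]), 'torque': array([0.01025435, 0.03627397, 0.0462573 ]), 'finger_force': 0.0, 'finger_gap': 0.08531269217751958}
```

View pics/scene0.png

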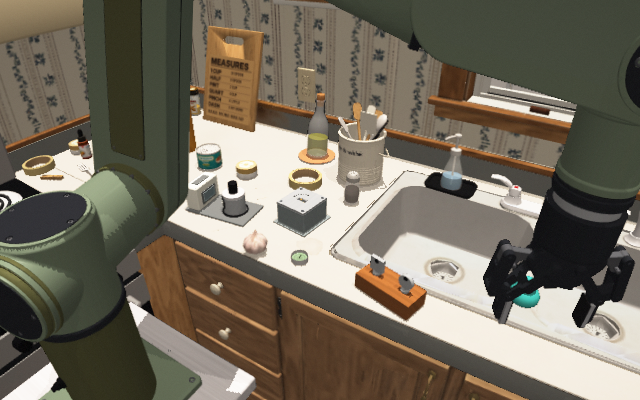

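View pics/top0.png

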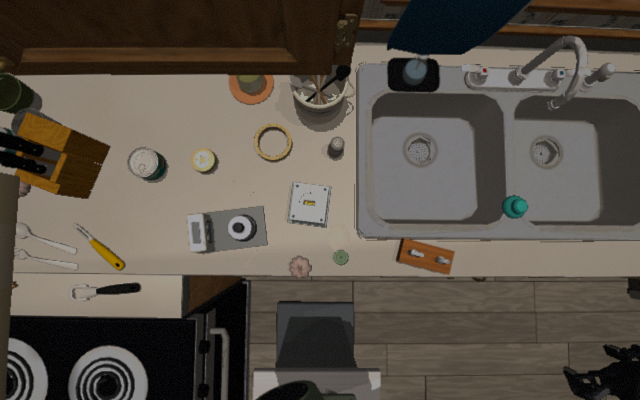

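The scene view shows the reader and canister at about (230,200), the switch at (302,210) and the stand with its keys at (390,285). In the top view they are at (240,228), (309,203) and (425,256). I'll enlarge those areas.

Run:
```python
from h import *
t=load('top')['image'];s=load('scene')['image']
z=lambda i,x0,x1,y0,y1,k:cv2.resize(i[y0:y1,x0:x1],None,fx=k,fy=k,interpolation=cv2.INTER_CUBIC)
o=np.zeros((600,750,3),np.uint8)
o[:375]=z(t,185,335,180,255,5); o[375:600,:350]=z(t,390,460,233,278,5)
o[375:600,370:750]=z(s,350,426,270,315,5)[:, :380]
# top crop: u=185+x/5
o2=z(s,180,340,165,265,5)
cv2.imwrite('pics/c1.png',o);cv2.imwrite('pics/c2.png',o2)
```

```text
(no output)
```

View pics/c1.png

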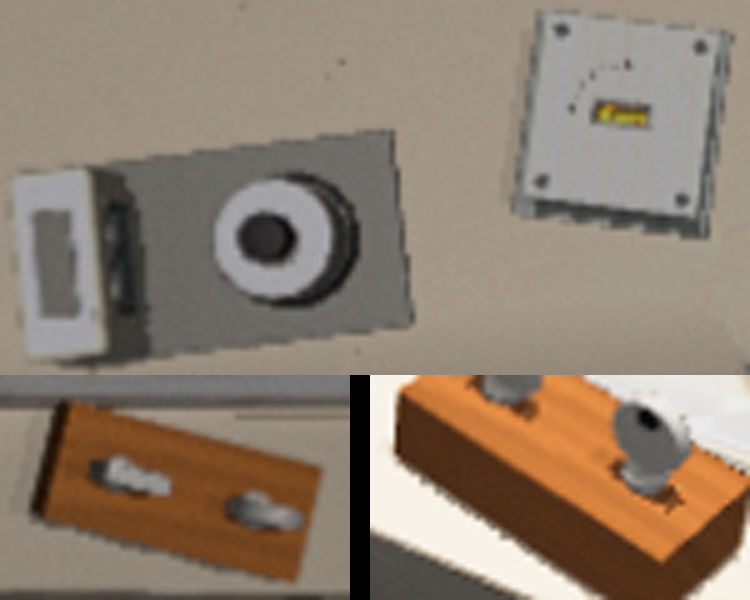

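View pics/c2.png

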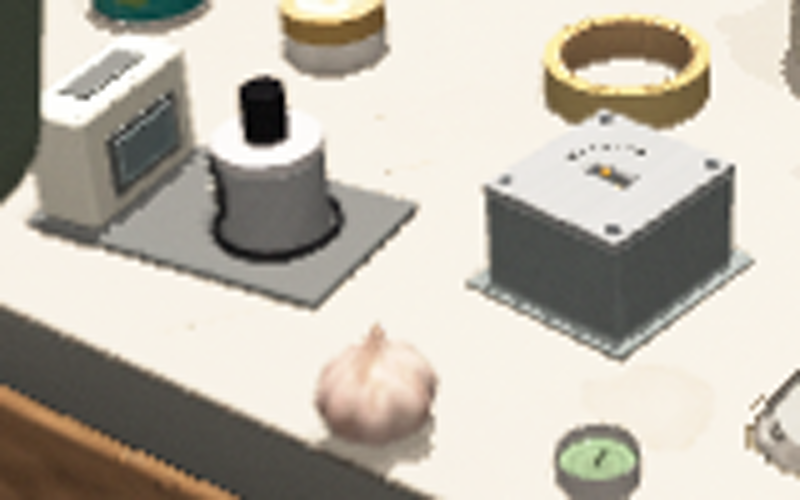

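In the crops, the switch screws are at (561,30), (701,47), (682,200) and (541,182), with the slot at (622,115) and the dots to its left and above. The lid is centred at (275,240). The tile sits near edge-on on the canister's left side in the scene view. The nearer, right-hand key looks round. Next I'll compute positions and zoom on the tile and keys.

Run:
```python
from h import *
t=load('top');s=load('scene')
T=lambda x,y:((x+.5)/5-.5+185,(y+.5)/5-.5+180)
S=lambda x,y:((x+.5)/5-.5+180,(y+.5)/5-.5+165)
D=lambda x,y:((x+.5)/5-.5+390,(y-375+.5)/5-.5+233)
r=np.round
scr=np.array([at(t,*T(*p),.06) for p in[(561,30),(701,47),(682,200),(541,182)]])[:,:2]
print('switch top',r(scr.mean(0),4),'slot',r(at(t,*T(622,115),.06),4))
for a,b in((0,1),(3,2)): d=scr[a]-scr[b];print('yaw',np.degrees(np.arctan2(-d[0],d[1])))
print('scene: slot',r(at(s,*S(613,176),.06),4),'screws',r(np.mean([at(s,*S(*p),.06) for p in[(605,119),(713,164),(613,230),(504,180)]],0),4))
print('lid top',r(at(t,*T(274,240),.06),4),'knob',r(at(t,*T(267,238),.088),4),'scene knob',r(at(s,*S(263,83),.088),4),'lid',r(at(s,*S(268,146),.06),4))
bp=[at(t,*T(*p),.006)[:2] for p in[(392,130),(413,323),(150,355),(110,165)]]
f=lambda d:np.degrees(np.arctan2(d[1],d[0]))
print('plate yaw',f(bp[2]-bp[1]),f(bp[3]-bp[0]),f(bp[1]-bp[0])-90, bp[0],bp[1])
hd=[at(t,*T(*p),.072)[:2] for p in[(12,178),(95,167),(107,355),(25,362)]]
print('head',r(hd,4),np.mean(hd,0))
st=[at(t,*D(*p),.036)[:2] for p in[(68,402),(322,467),(295,582),(42,517)]]
print('stand',r(st,4),r(np.mean(st,0),4),[f(st[0]-st[1])-90,f(st[3]-st[2])-90],np.linalg.norm(st[0]-st[1]),np.linalg.norm(st[1]-st[2]))
o=np.zeros((600,790,3),np.uint8)
z=lambda i,x0,x1,y0,y1,k:cv2.resize(i[y0:y1,x0:x1],None,fx=k,fy=k,interpolation=cv2.INTER_CUBIC)
o[:,:390]=z(s['image'],215,254,175,235,10); o[:300,400:780]=z(s['image'],355,431,250,310,5)[:,:380]
o[310:600,400:785]=z(t['image'],398,453,237,278,7)[:290,:385]
cv2.imwrite('pics/c3.png',o)
```

```text
switch top [0.5653 0.0251] slot [0.5651 0.0247 0.06  ]
yaw -6.220514332274075
yaw -6.650780861502957
scene: slot [0.5611 0.0183 0.06  ] screws [0.563  0.0219 0.06  ]
lid top [0.5032 0.19   0.06  ] knob [0.5038 0.1878 0.088 ] scene knob [0.5045 0.1873 0.088 ] lid [0.4938 0.1784 0.06  ]
plate yaw 97.50827024915046 97.80289854416483 -262.51294561042016 [0.5602488  0.14217929] [0.46280116 0.12937247]
head [[0.5309 0.3117]
 [0.5365 0.2729]
 [0.4485 0.2641]
 [0.4449 0.3023]] [0.49020498 0.28775175]
stand [[ 0.4819 -0.209 ]
 [ 0.4507 -0.3362]
 [ 0.3942 -0.3217]
 [ 0.4254 -0.1957]] [ 0.438  -0.2656] [np.float64(-13.773806657474466), np.float64(-13.914076471824018)] 0.13093444234597107 0.058350128686846844Traceback (most recent call last):
  File "<stdin>", line 22, in <module>
ValueError: could not broadcast input array from shape (287,385,3) into shape (290,385,3)
```

Run:
```python
from h import *
t=load('top');s=load('scene')
o=np.zeros((600,790,3),np.uint8)
z=lambda i,x0,x1,y0,y1,k:cv2.resize(i[y0:y1,x0:x1],None,fx=k,fy=k,interpolation=cv2.INTER_CUBIC)
o[:,:390]=z(s['image'],215,254,175,235,10); o[:300,400:780]=z(s['image'],355,431,250,310,5)[:,:380]
o[310:597,400:785]=z(t['image'],398,453,237,278,7)
cv2.imwrite('pics/c3.png',o)
for a in range(40,90,8):
    b=np.radians(97.6+a);e=np.array([np.cos(b),np.sin(b),0]);f=np.array([-e[1],e[0],0])
    P=[np.array([.5036,.1885,.036])+.030*e+u*.012*f+[0,0,w*.012] for u,w in((-1,1),(1,1),(1,-1),(-1,-1))]
    print(a,np.round((proj(s,np.array(P))-[215,175])*10).astype(int).tolist())
print((proj(s,np.array([[.5036,.1885,.06],[.5036,.1885,.088]]))-[215,175])*10)
```

```text
40 [[59, 193], [67, 242], [78, 323], [70, 273]]
48 [[55, 202], [76, 249], [88, 330], [66, 283]]
56 [[53, 212], [88, 256], [99, 337], [64, 292]]
64 [[54, 221], [101, 261], [113, 342], [65, 302]]
72 [[57, 230], [117, 265], [128, 346], [69, 311]]
80 [[63, 238], [133, 268], [144, 349], [75, 319]]
88 [[72, 246], [151, 269], [161, 351], [83, 327]]
[[177.77385399 159.38705049]
 [165.94389357  62.18654037]]
```

View pics/c3.png

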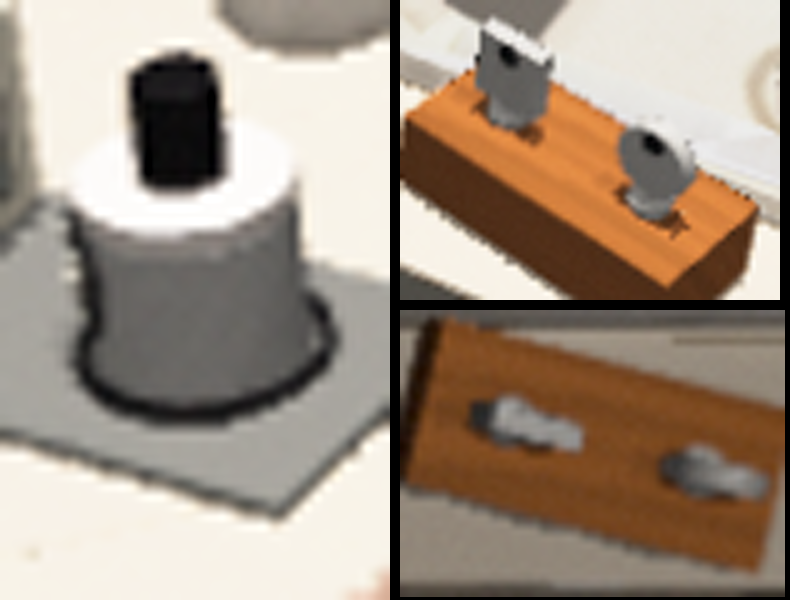

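The left well holds the square key and the right (-y) well the round one. The tile shows as a thin dark strip on the canister's left edge, from about (73,210) to (95,330) in the crop, so roughly 45 to 55° from the reader. I'll go above the knob first.

```bash
cat >> h.py <<'E'
def go(p,yaw,p0,yaw0):
    a=np.radians(yaw0);R=np.array([[np.cos(a),np.sin(a),0],[np.sin(a),-np.cos(a),0],[0,0,-1]])
    d=R.T@(np.array(p)-np.array(p0))*100
    print('shift cm',np.round(d,2),'rz',round(-np.radians(yaw-yaw0),4))
E
python3 - <<'E'
from h import *
go([.5035,.1885,.13],110,[.253,-.517,.231],26.06)
go([.5035,.1885,.23],110,[.253,-.517,.231],26.06)
s=load('scene')['image'].astype(int).sum(2)//3
for r in range(193,212):print(r,s[r,218:232])
E
```

```text
shift cm [ 53.5  -52.37  10.1 ] rz -1.465
shift cm [ 53.5  -52.37   0.1 ] rz -1.465
193 [154 217 239 235 243 251 251 251 251 250 223 111  51  35]
194 [134 166 182 189 236 251 251 251 251 251 251 239 181 164]
195 [ 97 129 163 149 183 241 251 251 251 251 251 251 251 251]
196 [122 164 153 104  78 161 235 249 251 251 251 251 251 251]
197 [128 164 179 154  56 100 124 167 229 243 248 250 250 250]
198 [163 163 160 121  41  80 114 124 127 134 171 192 195 196]
199 [163 164 165 132  50  50  86 112 121 125 126 129 129 131]
200 [163 163 163 172 141  45  76  99 107 116 121 119 120 121]
201 [164 163 164 164 131  52  62  95  98 100 100 102 103 101]
202 [164 164 164 194 185  62  45  85  97  98  99 100 103 102]
203 [163 164 165 161 127  49  31  76  98  99 101 103 103 105]
204 [163 164 163 161 127  55  33  73  98  99 102 103 103 103]
205 [165 163 164 163 137  59  29  74  97  99 101 101 101 100]
206 [164 163 162 161 152 102  24  68  98  99 101 101  99 101]
207 [165 164 157 151 135  83  26  68  99  99 100 100 101 102]
208 [164 165 157 148 112  37  32  74  97  96  98 100 101 102]
209 [164 159 152 137  88  26  68  92  94  98  99 102 101 101]
210 [163 164 158 135  81  35  74  93  96  98  97 100 100 102]
211 [165 163 159 132  67  33  67  92  97  97  98  98 100 102]
```

Request:
{"api": "step_arm", "payload": {"plan": [[4.5,-4.4,0.1,0,0,-0.12,0],[8.9,-8.7,0.1,0,0,-0.24,0],[13.4,-13.1,0.1,0,0,-0.36,0],[17.8,-17.5,0.1,0,0,-0.49,0],[22.3,-21.8,0.1,0,0,-0.61,0],[26.7,-26.2,0.1,0,0,-0.73,0],[31.2,-30.5,0.1,0,0,-0.86,0],[35.7,-34.9,0.1,0,0,-0.98,0],[40.1,-39.3,0.1,0,0,-1.1,0],[44.6,-43.6,1.1,0,0,-1.22,0],[49,-48,3.1,0,0,-1.34,0],[53.5,-52.37,5.1,0,0,-1.465,0],[53.5,-52.37,8.1,0,0,-1.465,0],[53.5,-52.37,8.1,0,0,-1.465,0]]}}

```text
time_s: 1.85
position: [0.5001, 0.1892, 0.1468]
ee_rot: [[-0.344, 0.939, -0.008], [0.939, 0.344, -0.002], [0.001, -0.008, -1.0]]
wrist_force: [0.3, -0.1, 0.1]
finger_gap: 0.0853
finger_force: 0.0
```

Run:
```python
from h import *
s=status.read_state();print(s['joint_pos'],s['position'],s['ee_rot'],s['time_s'])
o=np.zeros((400,790,3),np.uint8)
z=lambda i,x0,x1,y0,y1,k:cv2.resize(i[y0:y1,x0:x1],None,fx=k,fy=k,interpolation=cv2.INTER_CUBIC)
t=cam('top');s=cam('scene')
o[:,:390]=z(t['image'],205,283,190,270,5); o[:,400:790]=z(s['image'],185,263,150,230,5)
cv2.imwrite('pics/c4.png',o)
```

```text
[ 1.14496833e+01  1.22103182e+01  9.84901434e+01 -9.47117737e-03
  6.97776434e+01 -8.64938584e+00] [0.50007702 0.18918481 0.1467931 ] [[-0.34369421  0.93904627 -0.00814756]
 [ 0.93908097  0.34369122 -0.00180845]
 [ 0.00110202 -0.00827277 -0.99996517]] 1.85
```

View pics/c4.png

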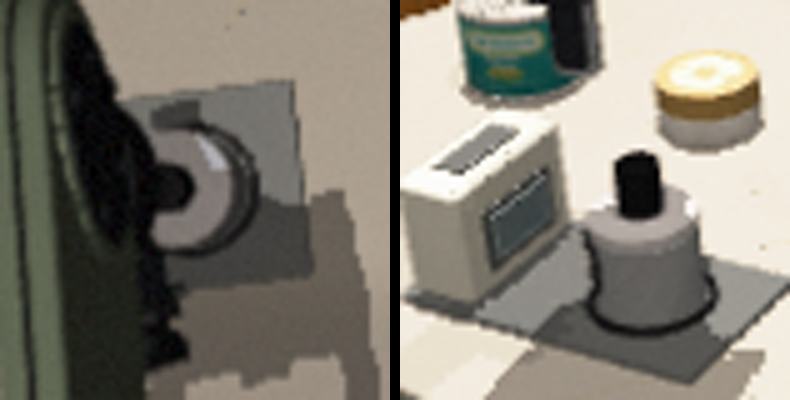

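The enlarged views show the knob at (640,185) in the scene crop and clear, with a fingertip at (575,40) up and left of it. In the top crop the arm is left of the knob, as parallax predicts. I'll let it settle and check the projection.

Request:
{"api": "step_arm", "payload": {"plan": [[0,0,0,0,0,0,0],[0,0,0,0,0,0,0],[0,0,0,0,0,0,0]]}}

```text
time_s: 2.33
position: [0.5037, 0.1885, 0.1512]
ee_rot: [[-0.341, 0.94, 0.002], [0.94, 0.341, 0.0], [-0.0, 0.002, -1.0]]
wrist_force: [0.2, 0.2, 0.5]
finger_gap: 0.0852
finger_force: 0.0
```

Run:
```python
from h import *
s=load('scene');st=status.read_state();p=st['position'];R=st['ee_rot'];print(p,R[:,0])
for q in(p,p+R[:,1]*.05-R[:,2]*.013,p-R[:,1]*.05-R[:,2]*.013,[.5035,.1885,.088]):
    x=proj(s,q)[0];print(x,(x-[185,150])*5+[400,0])
go([.5035,.1885,.068],110,p,np.degrees(np.arctan2(R[1,0],R[0,0])))
```

```text
[0.50368726 0.18852077 0.15124868] [-3.41119375e-01  9.40019951e-01 -2.51390038e-04]
[228.85231672 158.22618012] [619.26158362  41.13090059]
[235.95628864 144.49866635] [654.7814432  -27.50666824]
[219.93935476 162.90835714] [574.69677381  64.54178569]
[231.5672464  181.23586602] [632.83623201 156.17933008]
shift cm [ 0.   -0.02  8.32] rz -0.001
```

Request:
{"api": "step_arm", "payload": {"plan": [[0,0,3,0,0,0,0],[0,0,6,0,0,0,0],[0,0,8,0,0,0,0],[0,0,8.9,0,0,0,0],[0,0,8.9,0,0,0,0.3],[0,0,8.9,0,0,0,0.5],[0,0,8.9,0,0,0,0.8],[0,0,8.9,0,0,0,1],[0,0,8.9,0,0,0,1],[0,0,8.9,0,0,0,1],[0,0,8.9,0,0,0,1]], "grip_force": 40}}

```text
time_s: 3.7
position: [0.5041, 0.1892, 0.0623]
ee_rot: [[-0.342, 0.94, 0.002], [0.94, 0.342, 0.0], [-0.0, 0.002, -1.0]]
wrist_force: [0.7, 0.1, 5.4]
finger_gap: 0.023
finger_force: 39.6
```

Request:
{"api": "step_arm", "payload": {"plan": [[0,0,0,0,0,-0.15,1],[0,0,0,0,0,-0.3,1],[0,0,0,0,0,-0.45,1],[0,0,0,0,0,-0.6,1],[0,0,0,0,0,-0.75,1],[0,0,0,0,0,-0.9,1],[0,0,0,0,0,-1.05,1],[0,0,0,0,0,-1.05,1],[0,0,0,0,0,-1.05,1]]}}

```text
time_s: 4.82
position: [0.5034, 0.1894, 0.0622]
ee_rot: [[-0.985, 0.171, 0.001], [0.171, 0.985, 0.001], [-0.001, 0.001, -1.0]]
wrist_force: [-1.3, 1.0, 8.1]
finger_gap: 0.0223
finger_force: 39.7
```

Run:
```python
from h import *
st=status.read_state();print(st['position'],np.degrees(np.arctan2(*st['ee_rot'][[1,0],0])),st['joint_pos'])
s=cam('scene')
cv2.imwrite('pics/c5.png',cv2.resize(s['image'][180:230,210:265],None,fx=12,fy=12,interpolation=cv2.INTER_CUBIC))
for a in range(80,130,8):
    b=np.radians(97.6+a);e=np.array([np.cos(b),np.sin(b),0]);f=np.array([-e[1],e[0],0])
    P=[np.array([.5036,.1885,.036])+.030*e+u*.012*f+[0,0,w*.012] for u,w in((-1,1),(1,1),(1,-1),(-1,-1))]
    print(a,np.round((proj(s,np.array(P))-[210,180])*12+5.5).astype(int).tolist())
```

```text
[0.50342338 0.18935462 0.06223461] 170.17110362608958 [ 1.13753245e+01  1.89829365e+01  1.01528306e+02  2.99378881e-02
  5.94468143e+01 -6.88109984e+01]
80 [[142, 232], [225, 267], [238, 365], [155, 329]]
88 [[152, 241], [246, 269], [259, 367], [165, 338]]
96 [[164, 249], [268, 269], [281, 367], [178, 346]]
104 [[180, 256], [290, 267], [303, 365], [193, 353]]
112 [[197, 262], [312, 264], [324, 362], [210, 359]]
120 [[216, 266], [334, 259], [346, 357], [229, 363]]
128 [[237, 268], [354, 253], [366, 351], [250, 366]]
```

View pics/c5.png

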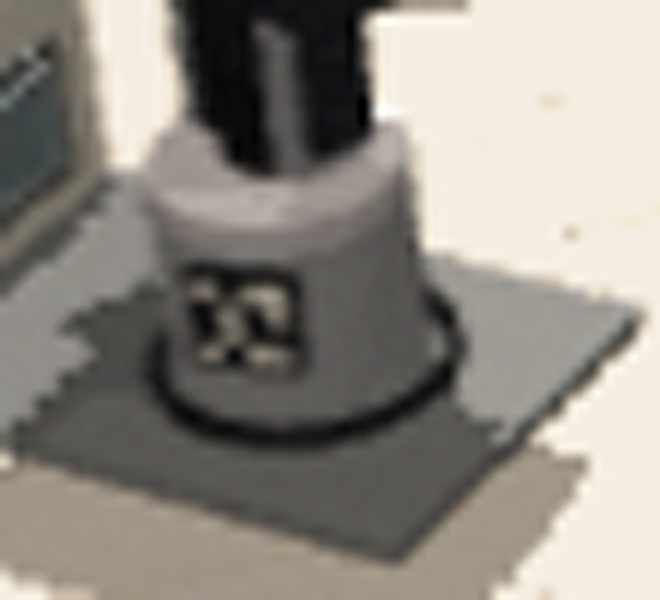

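The tile is now clearly visible, with corners at about (185,262), (298,275), (305,378) and (203,368). That fits 103.6° from the reader, so I turn it back 103.6° (1.808 rad).

Request:
{"api": "step_arm", "payload": {"plan": [[0,0,0,0,0,0.16,1],[0,0,0,0,0,0.32,1],[0,0,0,0,0,0.48,1],[0,0,0,0,0,0.64,1],[0,0,0,0,0,0.8,1],[0,0,0,0,0,0.96,1],[0,0,0,0,0,1.12,1],[0,0,0,0,0,1.28,1],[0,0,0,0,0,1.44,1],[0,0,0,0,0,1.6,1],[0,0,0,0,0,1.72,1],[0,0,0,0,0,1.808,1],[0,0,0,0,0,1.808,1],[0,0,0,0,0,1.808,1],[0,0,0,0,0,1.808,0.8],[0,0,0,0,0,1.808,0.4],[0,0,0,0,0,1.808,0],[0,0,0,0,0,1.808,0],[0,0,0,0,0,1.808,0],[0,0,0,0,0,1.808,0]]}}

```text
time_s: 7.38
position: [0.5031, 0.1889, 0.0612]
ee_rot: [[0.398, 0.918, -0.0], [0.918, -0.398, -0.0], [-0.0, -0.0, -1.0]]
wrist_force: [-0.2, 0.0, 0.7]
finger_gap: 0.0855
finger_force: 0.0
```

Run:
```python
from h import *
st=status.read_state();p=st['position'];y=np.degrees(np.arctan2(*st['ee_rot'][[1,0],0]));print(p,y,st['finger_gap'])
# stand frame
c=np.array([.438,-.2656]);a=np.radians(-13.85);ya=np.array([-np.sin(a),np.cos(a)])
k=c-.035*ya;print('key',k)
go([p[0],p[1],.20],y,p,y)
go([*k,.17],76.15,p,y)
```

```text
[0.50306739 0.18892361 0.06116307] 66.56774867157044 0.08548467704305948
key [ 0.42962167 -0.2995824 ]
shift cm [  0.     0.   -13.88] rz -0.0
shift cm [-47.74  12.69 -10.88] rz -0.1672
```

Request:
{"api": "step_arm", "payload": {"plan": [[0,0,-3,0,0,0,0],[0,0,-8,0,0,0,0],[-3,0.8,-13,0,0,0,0],[-9,2.4,-13.8,0,0,-0.02,0],[-15,4,-13.8,0,0,-0.05,0],[-21,5.6,-13.8,0,0,-0.08,0],[-27,7.2,-13.8,0,0,-0.11,0],[-33,8.8,-13.8,0,0,-0.14,0],[-39,10.4,-13.8,0,0,-0.167,0],[-44,11.7,-12,0,0,-0.167,0],[-47.74,12.69,-10.88,0,0,-0.167,0],[-47.74,12.69,-10.88,0,0,-0.167,0],[-47.74,12.69,-10.88,0,0,-0.167,0],[-47.74,12.69,-10.88,0,0,-0.167,0]]}}

```text
time_s: 9.12
position: [0.4302, -0.2985, 0.1705]
ee_rot: [[0.238, 0.971, 0.0], [0.971, -0.238, -0.0], [0.0, 0.0, -1.0]]
wrist_force: [0.2, 0.2, -0.0]
finger_gap: 0.0853
finger_force: 0.0
```

Run:
```python
from h import *
st=status.read_state();p=st['position'];R=st['ee_rot'];print(p,np.degrees(np.arctan2(*R[[1,0],0])),st['time_s'])
o=np.zeros((600,800,3),np.uint8)
z=lambda i,x0,x1,y0,y1,k:cv2.resize(i[y0:y1,x0:x1],None,fx=k,fy=k,interpolation=cv2.INTER_CUBIC)
t=cam('top');s=cam('scene')
o[:,:450]=z(s['image'],355,430,220,320,6); o[:300,455:800]=z(t['image'],395,464,225,285,5)
o[300:600,455:800]=z(t['image'],205,274,200,260,5)
cv2.imwrite('pics/c6.png',o)
# bow top point / collar predicted in scene crop
a=np.radians(-13.85);ya=np.array([-np.sin(a),np.cos(a)])
for q in([.4296,-.2996,.076],[.4296,-.2996,.060],[.4296,-.2996,.041],[.4296,-.2996,.036],[*(np.array([.438,-.2656])-.065*ya+.03*np.array([np.cos(a),np.sin(a)])),.036],[*(np.array([.438,-.2656])-.065*ya-.03*np.array([np.cos(a),np.sin(a)])),.036]):
    print((proj(s,q)[0]-[355,220])*6+2.5,(proj(t,q)[0]-[395,225])*5+[457,2])
```

```text
[ 0.43018463 -0.29848857  0.17049148] 76.23019847947529 9.125
[306.78574489 322.99969333] [707.90302627 180.44524361]
[300.81723035 361.29573621] [696.46528854 178.00570991]
[293.87171271 405.63847703] [683.38562598 175.21548412]
[292.06916007 417.10783477] [680.03051077 174.49966844]
[424.30013903 416.98618503] [751.39175289 130.23308457]
[312.84816035 515.33736601] [724.76677249 248.78424845]
```

View pics/c6.png

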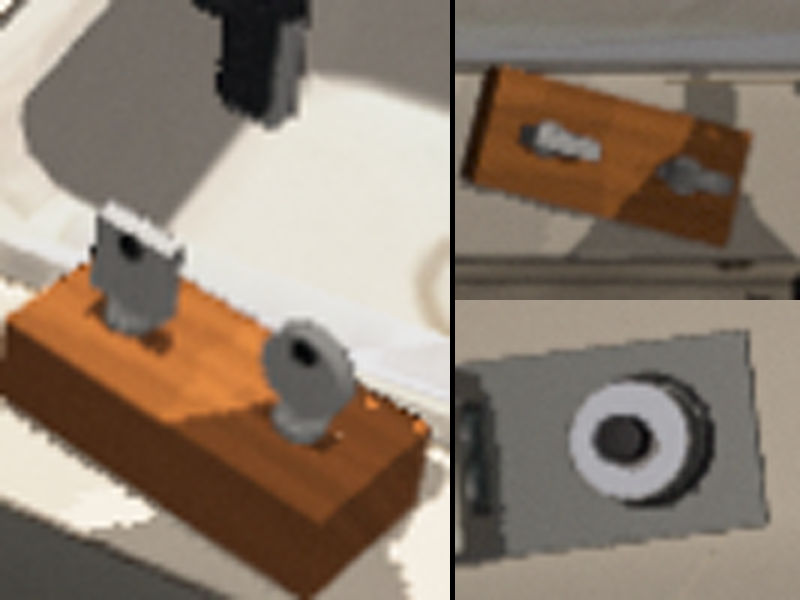

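The stand and bow match the prediction once the scene camera's constant offset (+7,+10 px) is applied: bow centre (310,372) seen against (308,371) predicted. The canister is still upright in its ring. Next I descend and grip.

Request:
{"api": "step_arm", "payload": {"plan": [[-0.1,0,3,0,0,0,0.2],[-0.1,0,6,0,0,0,0.4],[-0.1,0,9,0,0,0,0.4],[-0.1,0,11.5,0,0,0,0.4],[-0.1,0,12.4,0,0,0,0.4],[-0.1,0,12.4,0,0,0,0.5],[-0.1,0,12.4,0,0,0,0.7],[-0.1,0,12.4,0,0,0,0.85],[-0.1,0,12.4,0,0,0,1],[-0.1,0,12.4,0,0,0,1],[-0.1,0,12.4,0,0,0,1],[-0.1,0,12.4,0,0,0,1]], "grip_force": 90}}

```text
time_s: 10.72
position: [0.4303, -0.3013, 0.0474]
ee_rot: [[0.24, 0.971, 0.002], [0.971, -0.24, -0.002], [-0.001, 0.002, -1.0]]
wrist_force: [-0.2, 0.4, 6.3]
finger_gap: 0.0072
finger_force: 88.7
```

Request:
{"api": "step_arm", "payload": {"plan": [[0,0,-0.5,0,0,0,1],[0,0,-2,0,0,0,1],[0,0,-5,0,0,0,1],[0,0,-8,0,0,0,1],[0,0,-10,0,0,0,1],[0,0,-10,0,0,0,1],[0,0,-10,0,0,0,1]]}}

```text
time_s: 11.6
position: [0.4289, -0.3, 0.1455]
ee_rot: [[0.24, 0.971, -0.001], [0.971, -0.24, 0.001], [0.001, -0.001, -1.0]]
wrist_force: [-0.4, 0.5, -1.6]
finger_gap: 0.0076
finger_force: 88.3
```

Run:
```python
from h import *
st=status.read_state();p=st['position'];R=st['ee_rot'];y=np.degrees(np.arctan2(*R[[1,0],0]));print(p,y,st['finger_gap'],st['wrist_force'])
go([.565,.0234,p[2]],83.6,p,y)
go([.565,.0234,.115],83.6,p,y)
```

```text
[ 0.42890446 -0.30004071  0.14547074] 76.13417793399292 0.0075747093447094144 [-0.4372786   0.46358299 -1.6430056 ]
shift cm [34.66  5.46  0.  ] rz -0.1303
shift cm [34.66  5.46  3.05] rz -0.1303
```

Request:
{"api": "step_arm", "payload": {"plan": [[5,0.8,0,0,0,0,1],[10,1.6,0,0,0,-0.03,1],[15,2.4,0,0,0,-0.06,1],[20,3.2,0,0,0,-0.09,1],[25,4,0,0,0,-0.12,1],[30,4.8,0,0,0,-0.13,1],[33.5,5.3,0,0,0,-0.13,1],[34.75,5.46,1,0,0,-0.13,1],[34.75,5.46,2,0,0,-0.13,1],[34.75,5.46,2.6,0,0,-0.13,1],[34.75,5.46,2.6,0,0,-0.13,1],[34.75,5.46,2.6,0,0,-0.13,1],[34.75,5.46,2.6,0,0,-0.13,1]]}}

```text
time_s: 13.22
position: [0.5661, 0.0232, 0.1207]
ee_rot: [[0.113, 0.994, 0.001], [0.994, -0.113, -0.0], [0.0, 0.001, -1.0]]
wrist_force: [0.3, -0.7, -0.4]
finger_gap: 0.0072
finger_force: 88.3
```

Run:
```python
from h import *
st=status.read_state();p=st['position'];R=st['ee_rot'];print(p,np.degrees(np.arctan2(*R[[1,0],0])),st['time_s'])
t=cam('top');s=cam('scene')
cv2.imwrite('pics/c7.png',cv2.resize(s['image'][165:240,265:340],None,fx=8,fy=8,interpolation=cv2.INTER_CUBIC))
f=lambda q:np.round((proj(s,np.array(q))-[265,165])*8+3.5,0).tolist()
a=np.radians(-6.4);X=np.array([np.cos(a),np.sin(a)]);Y=np.array([-X[1],X[0]])
c=np.array([.5652,.0249])
print('slot ends',f([[*(c+.01225*Y*k),.06] for k in(-1,0,1)]),'screws/corners',f([[*(c+.045*X*i+.042*Y*j),.06] for i,j in((-1,-1),(1,-1),(1,1),(-1,1))]))
tip=p+R[:,2]*.035
print('tip z',tip[2],'tip',f([tip+R[:,0]*.011*k for k in(-1,0,1)]),'bow',f([p-R[:,2]*.013]))
```

```text
[0.5661249  0.02322361 0.12066121] 83.53853797641497 13.225
slot ends [[322.0, 283.0], [291.0, 270.0], [260.0, 256.0]] screws/corners [[301.0, 383.0], [491.0, 254.0], [281.0, 167.0], [87.0, 286.0]]
tip z 0.08566123013918672 tip [[324.0, 209.0], [295.0, 197.0], [267.0, 185.0]] bow [[292.0, 56.0]]
```

View pics/c7.png

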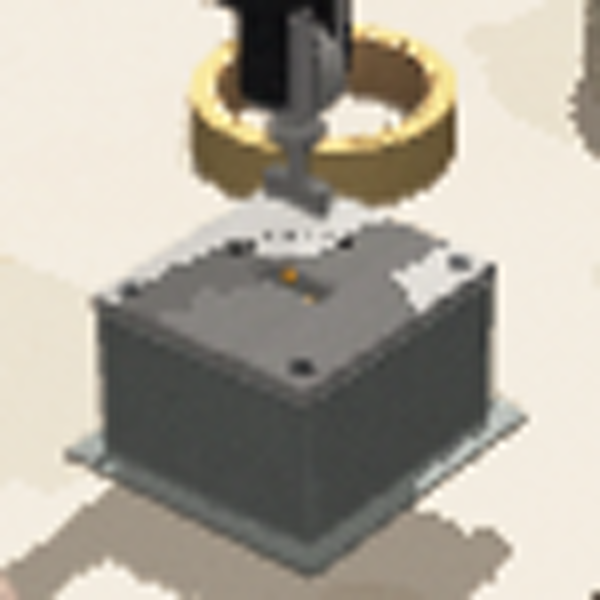

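The bit tip is at (297,201) with the slot centred at (298,281), so they line up sideways after the camera offset. I'll lower gently and watch the force.

Request:
{"api": "step_arm", "payload": {"plan": [[0,0,0.8,0,0,0,1],[0,0,1.6,0,0,0,1],[0,0,2.2,0,0,0,1],[0,0,2.5,0,0,0,1],[0,0,2.7,0,0,0,1],[0,0,2.8,0,0,0,1],[0,0,2.8,0,0,0,1],[0,0,2.8,0,0,0,1]]}}

```text
time_s: 14.32
position: [0.5659, 0.0237, 0.0923]
ee_rot: [[0.112, 0.994, 0.0], [0.994, -0.112, -0.0], [-0.0, 0.0, -1.0]]
wrist_force: [-0.3, -0.4, -0.5]
finger_gap: 0.0075
finger_force: 88.3
```

Request:
{"api": "step_arm", "payload": {"plan": [[0,0,0.1,0,0,0,1],[0,0,0.2,0,0,0,1],[0,0,0.3,0,0,0,1],[0,0,0.3,0,0,0,1],[0,0,0.3,0,0,0,1]]}}

```text
time_s: 14.95
position: [0.565, 0.0239, 0.0885]
ee_rot: [[0.112, 0.994, -0.002], [0.994, -0.112, 0.0], [0.0, -0.002, -1.0]]
wrist_force: [-3.5, 0.8, 0.3]
finger_gap: 0.0073
finger_force: 88.4
```

Request:
{"api": "step_arm", "payload": {"plan": [[0,-0.08,0,0,0,0,1],[0,-0.08,0.15,0,0,0,1],[0,-0.08,0.3,0,0,0,1],[0,-0.08,0.3,0,0,0,1],[0,-0.08,0.3,0,0,0,1]]}}

```text
time_s: 15.58
position: [0.5659, 0.0237, 0.0869]
ee_rot: [[0.112, 0.994, 0.002], [0.994, -0.112, -0.0], [-0.0, 0.002, -1.0]]
wrist_force: [-2.0, 0.1, 5.5]
finger_gap: 0.0074
finger_force: 89.2
```

Request:
{"api": "step_arm", "payload": {"plan": [[0,-0.04,0.15,0,0,0.04,1],[0,-0.04,0.3,0,0,-0.04,1],[0,-0.04,0.4,0,0,0.04,1],[0,-0.04,0.5,0,0,-0.04,1],[0,-0.04,0.5,0,0,0,1],[0,-0.04,0.5,0,0,0,1]]}}

```text
time_s: 16.32
position: [0.5662, 0.0236, 0.0813]
ee_rot: [[0.112, 0.994, 0.004], [0.994, -0.112, -0.0], [0.0, 0.004, -1.0]]
wrist_force: [2.5, -0.7, -0.1]
finger_gap: 0.0074
finger_force: 88.3
```

Request:
{"api": "step_arm", "payload": {"plan": [[0,0.03,0.15,0,0,0.04,1],[0,0.03,0.3,0,0,-0.04,1],[0,0.03,0.4,0,0,0.04,1],[0,0.03,0.5,0,0,-0.04,1],[0,0.03,0.6,0,0,0,1],[0,0.03,0.6,0,0,0,1]]}}

```text
time_s: 17.08
position: [0.5652, 0.0238, 0.0748]
ee_rot: [[0.111, 0.994, 0.001], [0.994, -0.111, -0.0], [0.0, 0.001, -1.0]]
wrist_force: [0.3, -0.6, -1.2]
finger_gap: 0.0076
finger_force: 88.3
```

Request:
{"api": "step_arm", "payload": {"plan": [[0,0,0.1,0,0,0.04,1],[0,0,0.2,0,0,-0.04,1],[0,0,0.3,0,0,0,1],[0,0,0.3,0,0,0,1],[0,0,0.3,0,0,0,1]]}}

```text
time_s: 17.7
position: [0.5651, 0.0238, 0.072]
ee_rot: [[0.111, 0.994, 0.001], [0.994, -0.111, -0.0], [0.0, 0.001, -1.0]]
wrist_force: [1.7, -0.2, -1.2]
finger_gap: 0.0073
finger_force: 88.3
```

Request:
{"api": "step_arm", "payload": {"plan": [[0,0,0.1,0,0,0.03,1],[0,0,0.2,0,0,-0.03,1],[0,0,0.2,0,0,0,1],[0,0,0.2,0,0,0,1]]}}

```text
time_s: 18.2
position: [0.5656, 0.0238, 0.0714]
ee_rot: [[0.112, 0.994, 0.001], [0.994, -0.112, -0.0], [-0.0, 0.001, -1.0]]
wrist_force: [-1.5, -0.1, 5.7]
finger_gap: 0.0077
finger_force: 89.2
```

Request:
{"api": "step_arm", "payload": {"plan": [[0,0,0.03,0,0,0.12,1],[0,0,0.03,0,0,0.24,1],[0,0,0.03,0,0,0.36,1],[0,0,0.03,0,0,0.48,1],[0,0,0.03,0,0,0.6,1],[0,0,0.03,0,0,0.6,1],[0,0,0.03,0,0,0.6,1]]}}

```text
time_s: 19.08
position: [0.5653, 0.024, 0.0714]
ee_rot: [[0.654, 0.757, 0.001], [0.757, -0.654, 0.0], [0.001, 0.001, -1.0]]
wrist_force: [-2.4, 0.4, 7.6]
finger_gap: 0.0075
finger_force: 89.5
```

```bash
python3 -c "
from h import *
s=status.read_state();print(s['torque'],s['wrist_force'],s['joint_pos'])"
```

```text
[0.03957304 0.34833875 0.06294847] [-2.39461949  0.35069098  7.59930401] [-6.34136772e+00  2.10993931e+01  9.72181489e+01  1.03315480e-02
  6.16399070e+01  3.44801584e+01]
```

Request:
{"api": "step_arm", "payload": {"plan": [[0,0,0,0,0,0.12,1],[0,0,0,0,0,0.24,1],[0,0,0,0,0,0.36,1],[0,0,0,0,0,0.48,1],[0,0,0,0,0,0.6,1],[0,0,0,0,0,0.72,1],[0,0,0,0,0,0.84,1],[0,0,0,0,0,0.96,1],[0,0,0,0,0,1.07,1],[0,0,0,0,0,1.07,1],[0,0,0,0,0,1.07,1],[0,0,0,0,0,1.07,1]]}}

```text
time_s: 20.58
position: [0.565, 0.0248, 0.0714]
ee_rot: [[0.978, -0.21, 0.0], [-0.21, -0.978, 0.001], [-0.0, -0.001, -1.0]]
wrist_force: [-3.7, 2.9, 8.4]
finger_gap: 0.0075
finger_force: 89.7
```

Run:
```python
from h import *
st=status.read_state();print(st['torque'],st['wrist_force'],np.degrees(np.arctan2(*st['ee_rot'][[1,0],0])))
o=np.zeros((600,780,3),np.uint8)
s=cam('scene');t=cam('top')
z=lambda i,x0,x1,y0,y1,k:cv2.resize(i[y0:y1,x0:x1],None,fx=k,fy=k,interpolation=cv2.INTER_CUBIC)
o[:,:400]=z(s['image'],275,325,155,230,8);o[:300,405:780]=z(s['image'],180,255,170,230,5);o[300:600,405:780]=z(t['image'],215,290,200,260,5)
cv2.imwrite('pics/c8.png',o)
```

```text
[0.44933047 0.53204064 0.01562668] [-3.69699175  2.93628068  8.39043655] -12.12681957778387
```

View pics/c8.png

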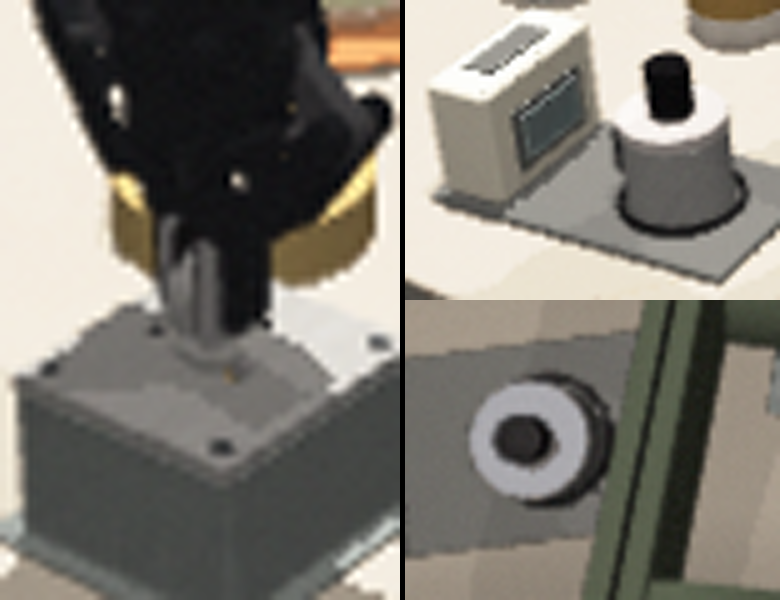

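The key is home, with its collar on the switch top at (210,350), and it is turned and still gripped. The canister stands in its ring with the tile facing the reader; only its edge shows, at (617,150). I'll hand the job in.

```bash
python3 -c "
from h import *
print(ctrl.finish_job())"
```

```text
the job is handed in; nothing more can be done
None
```

I turned the canister until its code tile faced the reader (estimated to within a few degrees), pushed the round key fully home and turned it 1.67 rad clockwise to allow for the plug's play, then handed in while still gripping and holding it; the hand-in returned no verdict.

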